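# Snap the sea-green rod lens into the inspection stand

### The job

Take the sea-green glass rod lens from the rack and press it level down into the two spring clips of the inspection stand until both snap around it, and leave it there with its end against the brass stop plate. The glass is fragile and the height of the clips is not known exactly, so feel for the contact, press gently and do not force it. Leave the clear lens and everything else where it is.

Things in the scene. Friction and masses are not known exactly. Their poses are not given: they have to be found in the camera images.
- green_lens: the lens to mount: sea-green glass cylinder, 20 mm diameter, 160 mm long, flush brass band at each end (ends alike), 0.09 to 0.18 kg, friction on it uncertain. Origin at its centre, x along its axis. Starts level in one of the two rack slots, axis 50 mm above the table, free underneath between the rails: grip it by the middle, across its axis
- clear_lens: the other rod lens, the same size but of clear glass, in the other slot of the rack; origin at its centre, x along its axis. Leave it there
- rack: ash wood rack fixed to the table, 130 x 190 mm, 55 mm high, base board 8 mm thick: two rails along its y at x = -45 and +45 mm (16 mm thick) with slots 23 mm wide, 15 mm deep, open at the top, at y = +45 and -45 mm. Origin at the centre of its underside; z up; the lenses lie along its x
- stand: inspection stand fixed to the table: dark steel base plate 200 x 84 x 10 mm; origin on the table under the middle of the clips, x along the clip line, z up. Above it an aluminium crossbar carries, as one piece, two spring clips and the stop plate. The bar is screw-adjusted: all of it stands up to 14 mm higher or lower than the nominal heights given, and no pose here shows by how much
- seat_mid (a point): centre of the seated lens, at NOMINAL height (76 mm above the table; really 62 to 90, fixed in each run). Axes as the stand's. Between the clips 86 mm along x are free for gripper fingers, down to the crossbar (top 40 mm below the seated axis, 30 mm wide). The glass chips if its contact forces on the stand add up to over 50 N; the clips alone make 20, so push with under 20 N
- clip_near (a point): middle of the clip at x = -50 mm of the stand, 14 mm long in x, nominal height. Two sprung fingers with round orange lips (3 mm radius, centres 9.4 mm either side, 7.5 mm above the seated axis, flares to 20 mm above it) over white V pads. The lens first touches the lips with its axis 16 mm above the seat
- clip_far (a point): middle of the same clip at x = +50 mm. Pushing the lens into both clips takes about 8 to 15 N in all, most of it halfway; some 7 mm above the seat the force falls away and the lens snaps in by itself. Then it lies on the V pads, a hard seat: the force climbs steeply. Seated, it slides along x with 4 to 8 N
- stop_face (a point): on the inner face of the brass stop plate (30 mm wide, top 12 mm above the seated axis) at x = +80 mm of the stand, nominal height; a lens lying against it has its centre at x = 0 of the stand
- near_left (a joint): angle (rad) of the sprung finger of the clip at x = -50 mm on the stand, +y side: 0 when empty, about 0.11 when the lens is in the throat, about 0.03 when the lens is snapped in
- near_right (a joint): angle (rad) of the sprung finger of the clip at x = -50 mm on the stand, -y side: 0 when empty, about 0.11 when the lens is in the throat, about 0.03 when the lens is snapped in
- far_left (a joint): angle (rad) of the sprung finger of the clip at x = +50 mm on the stand, +y side: 0 when empty, about 0.11 when the lens is in the throat, about 0.03 when the lens is snapped in
- far_right (a joint): angle (rad) of the sprung finger of the clip at x = +50 mm on the stand, -y side: 0 when empty, about 0.11 when the lens is in the throat, about 0.03 when the lens is snapped in
- wrench: brass ratchet wrench lying flat, 180 x 38 mm, 26 mm high; origin at the centre of its underside. Leave it where it is
- weight: black iron weight with a knob, 52 mm in diameter, 58 mm high; origin at the centre of its underside. Leave it where it is
- collar_ring: nickel-plated lens collar ring lying flat, 64 mm outside, 50 mm inside, 14 mm high; origin at the centre of its underside. Leave it where it is
- cleaner: closed white bottle, 52 mm in diameter, 130 mm high, blue cap; origin at the centre of its underside. Leave it where it is
- gauge_block: steel block 45 x 30 x 20 mm; origin at the centre of its underside. Leave it where it is
There are look-alikes about, which are no part of the job. Of the things that look like the stand, take the one that is farthest from the robot's base at the start. Of the things shaped like the green_lens, the green one is meant.

How it is judged (in metres and radians):
On the way:
1. the sea-green lens is lifted clear of the rack (height (world z) of green_lens above 0.1 m), for 0.1 s.
At the end, for the whole second after the job is handed in: The sea-green lens lies released, at rest, snapped into both clips (four fingers at 0.012 to 0.075 rad; axis within 4 mm and 0.06 rad of the clip line, under 94 mm high), centre from -3 to +2 mm of the stop position; clear lens moved under 15 mm, the rest under 20 mm (value of joint near_left between 0.012 and 0.075 rad and value of joint near_right between 0.012 and 0.075 rad and value of joint far_left between 0.012 and 0.075 rad and value of joint far_right between 0.012 and 0.075 rad and y of green_lens in the frame of stand between -0.004 and 0.004 m and z of green_lens in the frame of stand below 0.094 m and angle between the x axis of green_lens and the x axis of stand, either way round below 0.06 rad and x of green_lens in the frame of stand between -0.003 and 0.002 m and linear speed of green_lens below 0.01 m/s and contact force between the fingers and green_lens below 0.1 N and distance of clear_lens from where it was at the start of the episode below 0.015 m and distance of each of wrench, weight, collar_ring, cleaner, gauge_block from where it was at the start of the episode below 0.02 m); the robot touches nothing.
It fails at once if the contact forces of the lens on the stand (clip lips, pads, stop plate) add up to more than 50 N (contact force between green_lens and stand above 50 N).
It fails at once if the clear lens is moved more than 15 mm (distance of clear_lens from where it was at the start of the episode above 0.015 m).
It fails at once if another thing on the table is moved more than 20 mm (distance of any of wrench, weight, collar_ring, cleaner, gauge_block from where it was at the start of the episode above 0.02 m).
It also fails if it takes over 64 s, if anything falls off the work surface, if the arm or the gripper's body presses on something with over 40 N, if the wrist force passes 120 N, or if a joint passes its speed limit or range.

### The arm

A 7-joint arm with a two-finger parallel gripper is mounted at the origin on the work surface. World frame = base frame: x ahead of the robot, y to its left, z up, the work surface at z = 0. Lengths are in m, angles in degrees, forces in N, time in s.
With the tool pointing down it reaches from about 0.425 to 0.825 m from the base axis. Payload 3.6 kg.
Tool frame: the origin (TCP) lies midway between the tips of the shut fingers; the grasp point (between the pads) lies 19 mm behind it; z points along the fingers, x is the direction in which the jaws open and shut, and the axes are right-handed (so a half turn about z gives the same grasp; the last joint's range is limited). The gripper opens to 93 mm and grips with 3 to 60 N. Pads are 15 mm wide; open, the fingers measure 128 mm over their backs; the gripper's body (75 mm by 188 mm) begins 65 mm behind the grasp point.
Start: joints at [72.049, 35.231, -0.722, 81.555, 0.464, 63.22, -2.315], TCP at [0.184, -0.623, 0.219] pointing down, gripper open.
Joint ranges: [-178.69, 178.69], [-17.37, 117.87], [-77.05, 75.6], [15.02, 138.74], [-78.02, 258.01], [0.78, 113.62], [-162.83, 162.83]. Speed limits (degrees/s): [159.86, 159.86, 180, 180, 180, 180, 180].

### API

Orientations are given as a 3x3 rotation matrix whose columns are the frame's x, y, z axes.
In Python, from plant import ctrl, optics gives the robot as it stands.
- The arm moves only by the shell command python3 -m inch 'ROWS' [FORCE]. ROWS is a JSON object of lists of equal length, an entry for each row: "delta_pos": the shift along the tool's x, y, z in cm, a list of three; "dr": the turn, a rotation vector about the tool's x, y, z in rad, a list of three; "hand": the finger opening in cm, from 0 to 9.3. In form: {"delta_pos": [[dx, dy, dz], ...], "dr": [[rx, ry, rz], ...], "hand": [hand, ...]}. A call has exactly 10 rows; each row shifts and turns the commanded pose from where the row before left it, along the tool's axes as they then stand; what a row does not reach is not made up. A row lasts 1/10 s, in which the tool goes at most 50 mm and 8.59 degrees, less where a joint would pass 70% of its speed; a pose out of reach is approached as far as the arm can. A call is refused whole if a number of a shift passes 5 or a number of a turn 0.15, either way. A call with a gripper value outside its range is refused whole. The fingers move at their own pace and stop on an object; FORCE is the grip in N (left out, the last holds). Time passes only in rows, so rows that do not move let the fingers close, or fill a call up. It gives the time, the measured TCP pose, the force and the opening at its end, in the units of the state.
- ctrl.read_state(): the state, without advancing time (a new reading comes with each control period).
- optics.camera(name): name is "side" or "top"; returns the picture (420x560x3 uint8, red, green, blue); there is no depth.
- optics.get_calibration(name): a dict with "fx", "fy", "cx", "cy" (pixels), "R" (3x3) and "t" (3): a world point X has camera coordinates R X + t. Camera axes: x right, y down, z forward; pixel columns grow to the right and rows downward; lengths in m; the calibration is good to about 2 mm. A picture is of the moment at which its call begins. get_calibration takes no time and is no camera call.
- ctrl.sign_off(): hands the job in, once; it reports no verdict.
Trained networks look in the newest picture that a camera, given by its name, has taken for a name from the list of things; names that differ only in an ending like _2 or _b are one class to them, and where a whole thing is asked for, a point or a joint stands for the part that bears it (a point fixed in the world has none). Each returns a list of dicts, best first, with "confidence" (0 to 1); they miss things now and then, are a little off and sometimes report something else, mostly with a low value. They report only what shows in the picture. A call takes as long as a camera call. They do not tell look-alikes from the thing itself.
- optics.boxes_of(camera, query): "pixel" ([row, column] in pixels, amid what is visible of it).
- optics.masks_of(camera, query): "pixels" (420x560 bool, what is visible of it) and "pixel" ([row, column] in pixels, amid what is visible of it).
- optics.mark_of(camera, query): "pixel" ([row, column] in pixels: a listed point, or the origin of a listed thing).
The state is a dict: "t": time; "joints": joint angles; "dq": joint speeds; "joint_efforts": joint torques, N m; "ee_pos": TCP position; "orientation": TCP orientation; "wrist_force": force on the tool from outside, world axes, zero at the start; "ft_torque": the same for the moment, N m; "gripper_width": opening from 0.0 (shut) to 1.0 (fully open).
Only numpy, scipy, OpenCV 4.12 (cv2) and the standard library are available. Lean on these libraries where they do the work, as an engineer would, in place of code of your own. Each camera call takes 0.05 s, during which the arm holds its last target.

## Working session

There is one attempt and no reset: what is moved stays moved. The work goes in short steps, Python scripts to look and compute and a shell command to move; the robot and the scene stay as the last step left them, time stands still between calls to the robot, and variables do not carry over. Pictures are saved under pics/ and viewed, and the job is handed in when it is done.

```bash
mkdir -p pics; ls
python3 - <<'E'
from plant import ctrl, optics
import cv2
s=ctrl.read_state();print(s)
for n in ("side","top"):
    im=optics.camera(n);cv2.imwrite(f"pics/{n}0.png",im[:,:,::-1])
    c=optics.get_calibration(n);print(n,c)
    for q in ("green_lens","clear_lens","stand","rack","seat_mid","clip_near","clip_far","stop_face"):
        print(q,[([round(float(v)) for v in d["pixel"]],round(d["confidence"],2)) for d in optics.mark_of(n,q)])
E
```

```text
pics
{'t': 0.0, 'joints': array([72.04860708, 35.28995833, -0.72150423, 81.6400514 ,  0.46270211,
       63.21951106, -2.31556189]), 'dq': array([-0.06159495,  0.02577207,  0.11485295,  0.0963282 , -0.05431696,
        0.11694999,  0.0060726 ]), 'joint_efforts': array([-4.40465383e-04, -4.58939874e+01,  2.08805082e-01, -1.65746462e+01,
       -6.11058204e-02,  2.03454756e-02,  2.39015399e-04]), 'ee_pos': array([ 0.18366142, -0.6226913 ,  0.21748057]), 'orientation': array([[ 2.82914870e-01, -9.59144729e-01, -7.51764844e-04],
       [-9.59141608e-01, -2.82915867e-01,  2.44701506e-03],
       [-2.55972780e-03,  2.87519925e-05, -9.99996723e-01]]), 'wrist_force': array([ 0.55384432, -0.11038931,  0.88908967]), 'ft_torque': array([-0.04822311,  0.02021013,  0.04278114]), 'gripper_width': 0.9997269107257716}
side {'fx': 486.2970359859574, 'fy': 486.2970359859574, 'cx': 276.6649737549803, 'cy': 217.71576826128398, 'R': array([[-0.84096864, -0.54106885,  0.00403033],
       [-0.34496038,  0.53039425, -0.77439284],
       [ 0.41686218, -0.6526304 , -0.63269225]]), 't': array([0.42633852, 0.24
[... 444 characters left out ...]
1, 216], 0.7), ([184, 388], 0.63)]
top {'fx': 536.0268644803475, 'fy': 536.0268644803475, 'cx': 266.3000196979954, 'cy': 210.57847348531897, 'R': array([[-0.02208923, -0.99973375, -0.00666988],
       [-0.9955745 ,  0.02260589, -0.09121614],
       [ 0.09134263,  0.00462547, -0.99580878]]), 't': array([0.02442627, 0.51229926, 1.51853073])}
green_lens [([197, 182], 0.77), ([265, 188], 0.63)]
clear_lens [([200, 214], 0.69)]
stand [([294, 378], 0.88), ([205, 355], 0.76)]
rack [([199, 200], 0.85)]
seat_mid [([294, 384], 0.69), ([199, 358], 0.55)]
clip_near [([218, 361], 0.98), ([316, 386], 0.66)]
clip_far [([276, 383], 0.82), ([182, 358], 0.71)]
stop_face [([266, 378], 0.93), ([175, 358], 0.63)]
```

View pics/side0.png

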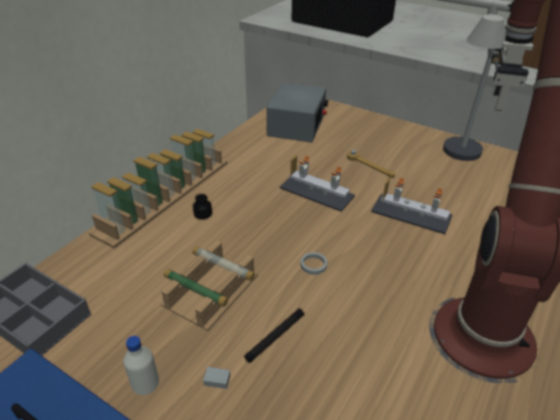

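View pics/top0.png

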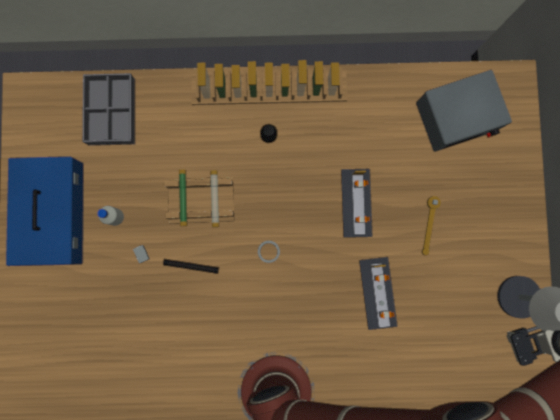

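Run:
```python
import cv2
a=cv2.imread('pics/top0.png')[150:350,130:430];cv2.imwrite('pics/topcrop0.png',cv2.resize(a,(800,533),interpolation=cv2.INTER_CUBIC))
a=cv2.imread('pics/side0.png')[130:330,160:460];cv2.imwrite('pics/sidecrop0.png',cv2.resize(a,(800,533),interpolation=cv2.INTER_CUBIC))
```

```text
(no output)
```

View pics/topcrop0.png

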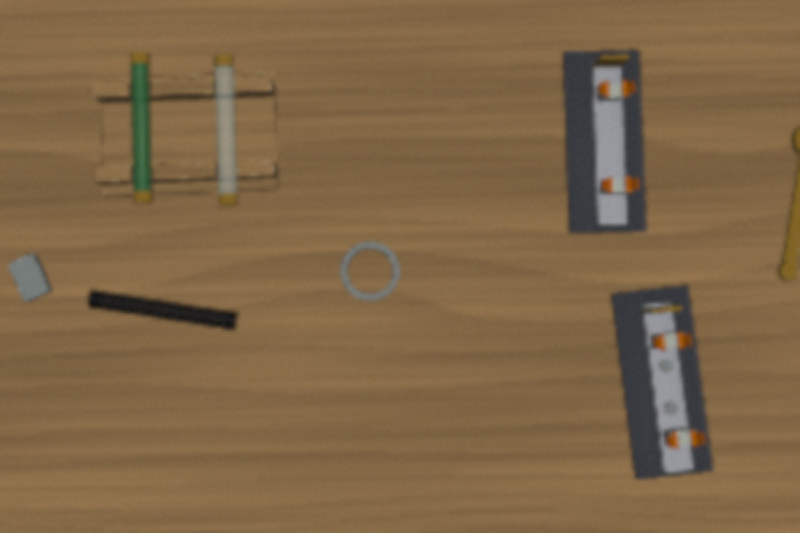

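View pics/sidecrop0.png

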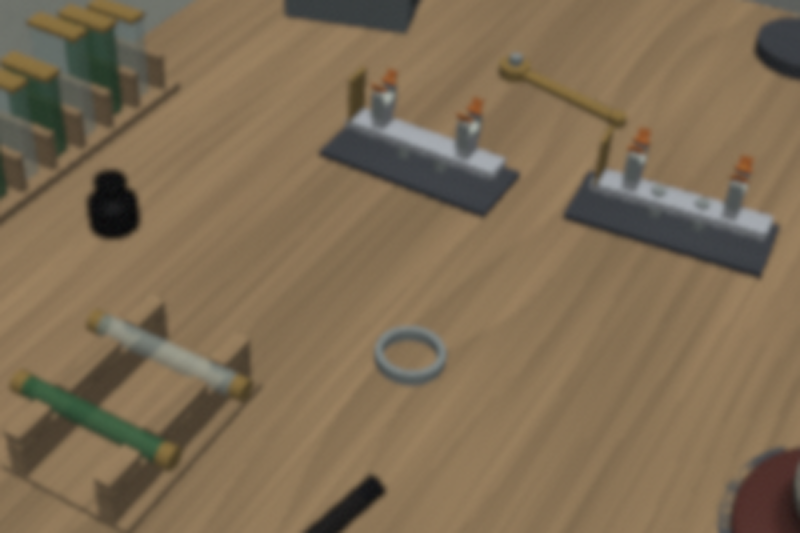

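```bash
cat > h.py <<'E'
import numpy as np, cv2
from plant import ctrl, optics
C={n:optics.get_calibration(n) for n in ("side","top")}
def ray(n,rc):
    c=C[n];d=np.array([(rc[1]-c['cx'])/c['fx'],(rc[0]-c['cy'])/c['fy'],1.]);R=np.array(c['R']);return -R.T@c['t'],R.T@d
def onz(n,rc,z):
    o,d=ray(n,rc);return o+d*(z-o[2])/d[2]
def tri(a,b):
    o1,d1=ray("top",a);o2,d2=ray("side",b)
    s=np.linalg.lstsq(np.c_[d1,-d2],o2-o1,rcond=None)[0];p,q=o1+s[0]*d1,o2+s[1]*d2
    return (p+q)/2,np.linalg.norm(p-q)
def proj(n,X):
    c=C[n];p=np.array(c['R'])@X+c['t'];return np.array([p[1]/p[2]*c['fy']+c['cy'],p[0]/p[2]*c['fx']+c['cx']])
def blobs(im,m,rect,amin=4):
    r0,r1,c0,c1=rect;mm=np.zeros(m.shape,np.uint8);mm[r0:r1,c0:c1]=m[r0:r1,c0:c1]
    n,l,st,ce=cv2.connectedComponentsWithStats(mm)
    return [(ce[i][::-1].round(2),int(st[i][4]),l==i) for i in range(1,n) if st[i][4]>=amin]
E
python3 - <<'E'
from h import *
np.set_printoptions(precision=4,suppress=True)
T=cv2.imread('pics/top0.png');S=cv2.imread('pics/side0.png')
def hsv(i):return [x.astype(int) for x in cv2.split(cv2.cvtColor(i,cv2.COLOR_BGR2HSV))]
for nm,im,rg,ro in (("top",T,(150,250,160,200),(160,240,335,380)),("side",S,(250,320,150,240),(140,215,270,360))):
    h,s,v=hsv(im)
    for lab,m,r in (("green",(h>45)&(h<90)&(s>60),rg),("orange",(h<14)&(s>150)&(v>120),ro),("dark",(v<80)&(s<110),ro)):
        for c,a,k in blobs(im,m,r):
            ys,xs=np.nonzero(k);rr=cv2.minAreaRect(np.c_[xs,ys].astype(np.float32))
            print(nm,lab,c,a,"rect(x,y)",np.round(rr[0],1),np.round(rr[1],1),round(rr[2],1))
for n in("top","side"):
    for q in("green_lens","stand"):
        for d in optics.masks_of(n,q):
            k=d["pixels"];ys,xs=np.nonzero(k)
            if len(xs)==0: continue
            rr=cv2.minAreaRect(np.c_[xs,ys].astype(np.float32))
            print("net",n,q,round(d["confidence"],2),len(xs),np.mean(ys).round(1),np.mean(xs).round(1),np.round(rr[0],1),np.round(rr[1],1),round(rr[2],1))
for q in ("seat_mid","clip_near","clip_far","stop_face","green_lens","clear_lens","weight","wrench","collar_ring","cleaner","gauge_block"):
  A=optics.mark_of("top",q);B=optics.mark_of("side",q)
  for a in A:
    for b in B:
      p,e=tri(a["pixel"],b["pixel"])
      if e<0.012 and -0.02<p[2]<.2: print(q,p,round(e,4),a["confidence"],b["confidence"])
E
```

```text
top green [197.48 182.41] 263 rect(x,y) [182. 197.] [46.  6.] 90.0
top orange [184.25 356.75] 4 rect(x,y) [356.5 184. ] [2. 1.] 90.0
top orange [219. 365.] 5 rect(x,y) [365. 219.] [4. 0.] -90.0
top orange [219.  357.5] 6 rect(x,y) [357.7 219. ] [3.6 1.7] 56.3
top dark [202.85 353.93] 1067 rect(x,y) [356.  202.7] [67.4 28.6] 87.7
side green [286.02 194.34] 409 rect(x,y) [193.6 285.8] [54.6  8.9] 26.6
side orange [158.67 305.92] 12 rect(x,y) [305.5 158.5] [3. 3.] 90.0
side orange [169.36 337.86] 14 rect(x,y) [337.5 169. ] [4. 3.] 90.0
side dark [140.21 307.64] 14 rect(x,y) [307.  140.5] [ 1. 10.] 90.0
side dark [194.42 316.48] 892 rect(x,y) [316.1 194.3] [72.1 18.6] 14.9
net top green_lens 0.74 365 197.3 182.5 [182.7 197. ] [56.1  7. ] 88.4
net top green_lens 0.66 366 265.9 191.6 [190.6 265.7] [56.  7.] 8.9
net top green_lens 0.58 1973 202.9 356.1 [356.1 202.6] [68.2 29.7] 87.7
net top green_lens 0.37 397 198.1 214.4 [214.2 198. ] [56.2  7.4] 88.0
net top stand 0.85 2006 292.9 377.7 [377.7 292.8] [70.6 29.3] 82.4
net top stand 0.7 2057 203.0 356.1 [356.2 203. ] [69.4 30.7] 88.3
net sid
[... 309 characters left out ...]
[313.5 262.5] [23. 27.] 90.0
seat_mid [ 0.2723 -0.3054  0.0719] 0.0051 0.69 0.74
seat_mid [ 0.5325 -0.246   0.0694] 0.0053 0.55 0.97
clip_near [ 0.4796 -0.2525  0.0625] 0.0047 0.98 0.59
clip_near [ 0.2129 -0.3051  0.0841] 0.003 0.66 0.95
clip_far [ 0.3224 -0.3066  0.0635] 0.0034 0.82 0.79
clip_far [ 0.5809 -0.2429  0.0903] 0.0 0.71 0.71
stop_face [ 0.3463 -0.2908  0.0781] 0.0038 0.93 0.63
stop_face [ 0.6074 -0.2427  0.0769] 0.0104 0.63 0.75
green_lens [0.555  0.2527 0.0504] 0.003 0.77 0.89
green_lens [0.3607 0.239  0.011 ] 0.005 0.63 0.81
clear_lens [0.542  0.1587 0.0519] 0.0041 0.69 0.98
wrench [ 0.4602 -0.4502  0.0129] 0.0052 0.71 0.85
collar_ring [ 0.3989  0.015  -0.0067] 0.0003 0.44 0.57
```

Run:
```python
from h import *
np.set_printoptions(precision=4,suppress=True)
from scipy.optimize import least_squares
T=cv2.imread('pics/top0.png');S=cv2.imread('pics/side0.png')
optics.camera("top");optics.camera("side")
def corners(m): 
    ys,xs=np.nonzero(m);r=cv2.minAreaRect(np.c_[xs,ys].astype(np.float32));return cv2.boxPoints(r)[:,::-1]
def near(n,q,p):
    best=[d for d in optics.masks_of(n,q) if d["pixels"].any()]
    return min(best,key=lambda d:np.hypot(*(np.argwhere(d["pixels"]).mean(0)-p)))["pixels"]
mt=near("top","stand",(203,356)); c=corners(mt)
P=np.array([onz("top",x,.01) for x in c]);ctr=P.mean(0);print("base ctr",ctr)
e=[P[(i+1)%4]-P[i] for i in range(4)];print([ (np.linalg.norm(v).round(4),np.degrees(np.arctan2(v[1],v[0])).round(2)) for v in e])
for n,p in (("top",(197.3,182.5)),):
    for q,pp in (("green_lens",(197.3,182.5)),("clear_lens",(198,214))):
        g=near(n,q,pp);ys,xs=np.nonzero(g);v=cv2.fitLine(np.c_[xs,ys].astype(np.float32),cv2.DIST_L2,0,.01,.01).ravel()
        c0=corners(g).mean(0);L=onz(n,c0,.05);a=onz(n,(c0[0]-20*v[1],c0[1]-20*v[0]),.05);b=onz(n,(c0[0]+20*v[1],c0[1]+20*v[0]),.05)
        d=b-a;print(q,c0,L,"yaw",np.degrees(np.arctan2(d[1],d[0])))
g=near("side","green_lens",(287,195));c1=corners(g).mean(0);print("tri",tri(np.array([197.,182.7]),c1))
# orange soft blobs
for nm,im,ro in(("top",T,(160,240,340,380)),("side",S,(140,215,285,360))):
    b,gg,r=[x.astype(float) for x in cv2.split(im)]
    w=np.clip(r-b-80,0,None);print(nm)
    for cc,a,k in blobs(im,w>0,ro,3):
        ys,xs=np.nonzero(k);ww=w[k];print(cc,a,(ys*ww).sum()/ww.sum(),(xs*ww).sum()/ww.sum())
for n,im,(r0,r1,c0,c1) in(("top",T,(160,245,330,385)),("side",S,(140,220,265,365))):
    cr=cv2.resize(im[r0:r1,c0:c1],None,fx=7,fy=7,interpolation=cv2.INTER_NEAREST);cv2.imwrite(f"pics/st_{n}.png",cr);print(cr.shape)
```

```text
base ctr [ 0.5336 -0.2484  0.01  ]
[(np.float64(0.0873), np.float64(-88.44)), (np.float64(0.2024), np.float64(-179.44)), (np.float64(0.0863), np.float64(91.58)), (np.float64(0.2024), np.float64(0.85))]
green_lens [196.4854 182.7415] [0.5558 0.2489 0.05  ] yaw -179.24881507401508
clear_lens [198.5044 214.3668] [0.548  0.1593 0.05  ] yaw -179.54120397941332
tri (array([0.5543, 0.2492, 0.0476]), np.float64(0.0008886207872172439))
top
[183.   356.15] 13 182.93887530562347 356.1320293398533
[182.5  365.12] 16 182.56938775510204 364.7448979591837
[219.   357.18] 11 218.99056603773585 357.2641509433962
[218.88 366.29] 17 218.80324543610547 366.0649087221095
side
[158.54 305.85] 13 158.48275862068965 305.8965517241379
[169.11 338.06] 18 169.48066298342542 337.96685082872926
(595, 385, 3)
(560, 700, 3)
```

View pics/st_top.png

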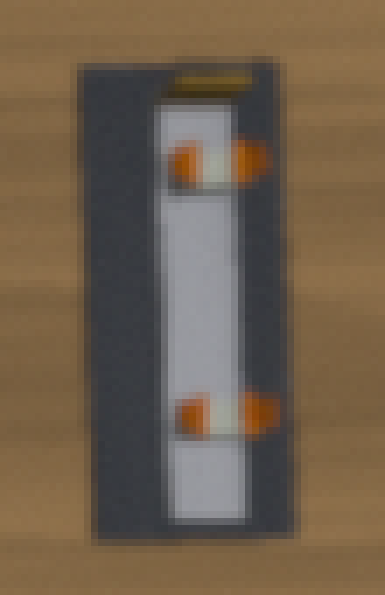

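View pics/st_side.png

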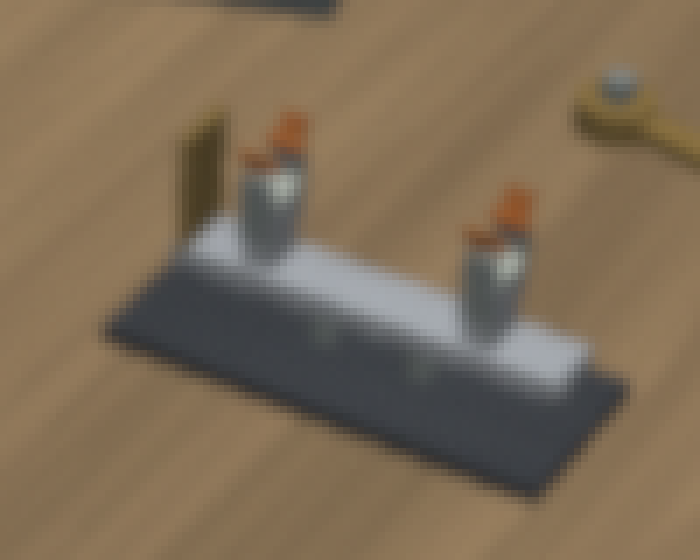

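Run:
```python
from h import *
np.set_printoptions(precision=4,suppress=True)
a,e=tri((182.57,364.74),(158.5,305.9));print(a,e)
b,e2=tri((218.8,366.06),(169.4,337.97));print(b,e2)
for z in (.07,.076,.085,.09,.095,.1):
    f=onz("top",((182.94+182.57)/2,(356.13+364.74)/2),z);n=onz("top",((218.99+218.8)/2,(357.26+366.06)/2),z)
    print(z,f,n,np.linalg.norm(f-n),np.degrees(np.arctan2(*(f-n)[1::-1])))
# bar top ends heights: bar outline in top view cols/rows -> stand frame y; stop plate top
cr=[330+158/7-.5,330+235/7-.5]
for z in (.02,.03,.036,.042,.05): print("bar far corners",z,onz("top",(160+100/7-.5,cr[0]),z)[1],onz("top",(160+100/7-.5,cr[1]),z)[1], onz("top",(160+520/7-.5,330+170/7-.5),z)[1],onz("top",(160+520/7-.5,330+246/7-.5),z)[1])
```

```text
[ 0.578  -0.2605  0.0917] 0.00024012480764939133
[ 0.4777 -0.2602  0.0919] 0.00029874914679635145
0.07 [ 0.5807 -0.2525  0.07  ] [ 0.4792 -0.252   0.07  ] 0.10147588013494174 -0.26007722072284534
0.076 [ 0.5798 -0.2514  0.076 ] [ 0.4788 -0.251   0.076 ] 0.10106699423233581 -0.26007722072283546
0.085 [ 0.5786 -0.2499  0.085 ] [ 0.4781 -0.2494  0.085 ] 0.1004536653784269 -0.2600772207228523
0.09 [ 0.5779 -0.249   0.09  ] [ 0.4778 -0.2486  0.09  ] 0.10011292712625515 -0.2600772207228338
0.095 [ 0.5772 -0.2481  0.095 ] [ 0.4774 -0.2477  0.095 ] 0.09977218887408357 -0.26007722072284667
0.1 [ 0.5765 -0.2473  0.1   ] [ 0.477  -0.2468  0.1   ] 0.09943145062191193 -0.2600772207228597
bar far corners 0.02 -0.23794637293373933 -0.2697826101693697 -0.23647994833559505 -0.2675817922398744
bar far corners 0.03 -0.236362540108632 -0.2679919221500852 -0.2349056435694336 -0.26580540398273783
bar far corners 0.036 -0.23541224041356765 -0.26691750933851455 -0.23396106070973674 -0.26473957102845586
bar far corners 0.042 -0.23446194071850326 -0.2658430965269438 -0.23301647785003987 -0.2636737380741739
bar far corners 0.05 -0.2331948744584174 -0.26441054611151626 -0.2317570340371107 -0.26225262746846467
```

```bash
python3 -m inch '{"delta_pos":[[0,0,0],[0,0,0],[-3,-2.5,0],[-4,-3,0],[-4,-3,0],[-4,-3,0],[-4,-3,0],[-4,-3,0],[-4,-3,0],[-3,-2.5,0]],"dr":[[0,0,0.143],[0,0,0.143],[0,0,0],[0,0,0],[0,0,0],[0,0,0],[0,0,0],[0,0,0],[0,0,0],[0,0,0]],"hand":[6,6,6,6,6,6,6,6,6,6]}' 50
```

```text
t: 3.5
ee_pos: [0.4156, -0.3201, 0.2191]
orientation: [[0.004, -1.0, 0.001], [-1.0, -0.004, 0.001], [-0.001, -0.001, -1.0]]
wrist_force: [0.8, 0.4, 0.4]
gripper_width: 0.646
```

```bash
python3 -m inch '{"delta_pos":[[-4.7,-1.1,0],[-4.7,-1.1,0],[-4.7,-1.1,0],[-4.7,-1.1,0],[-4.7,-1.1,0],[-4.7,-1.1,0],[-4.7,-1.1,0],[-4.7,-1.1,0],[-4.7,-1.1,0],[-4.7,-1.1,0]],"dr":[[0,0,0],[0,0,0],[0,0,0],[0,0,0],[0,0,0],[0,0,0],[0,0,0],[0,0,0],[0,0,0],[0,0,0]],"hand":[6,6,6,6,6,6,6,6,6,6]}'
```

```text
t: 4.5
ee_pos: [0.5236, 0.1488, 0.219]
orientation: [[0.001, -1.0, 0.001], [-1.0, -0.001, 0.0], [-0.0, -0.001, -1.0]]
wrist_force: [0.0, -0.2, 0.6]
gripper_width: 0.644
```

```bash
python3 -m inch '{"delta_pos":[[-4,-1.2,0],[-4,-1.2,0],[-2,-0.8,0],[0,0,2],[0,0,2],[0,0,2],[0,0,2],[0,0,1],[0,0,0],[0,0,0]],"dr":[[0,0,0],[0,0,0],[0,0,0],[0,0,0],[0,0,0],[0,0,0],[0,0,0],[0,0,0],[0,0,0],[0,0,0]],"hand":[6,6,6,6,6,6,6,6,6,6]}'
python3 - <<'E'
from h import *
for n in("top","side"):
    im=optics.camera(n)[:,:,::-1];r=(120,280,110,270) if n=="top" else (210,350,120,280)
    cv2.imwrite(f"pics/pre_{n}.png",cv2.resize(np.ascontiguousarray(im[r[0]:r[1],r[2]:r[3]]),None,fx=4,fy=4,interpolation=cv2.INTER_CUBIC))
E
```

```text
t: 5.5
ee_pos: [0.5557, 0.2471, 0.1294]
orientation: [[0.001, -1.0, 0.001], [-1.0, -0.001, 0.001], [-0.001, -0.001, -1.0]]
wrist_force: [0.5, -0.5, 0.5]
gripper_width: 0.647
```

View pics/pre_side.png

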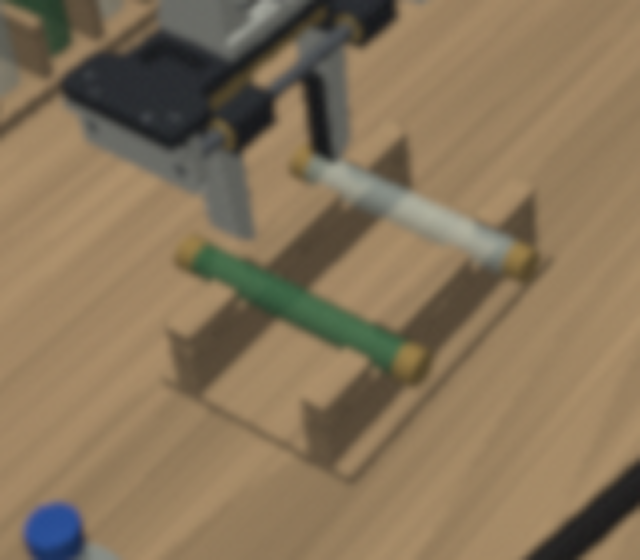

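View pics/pre_top.png

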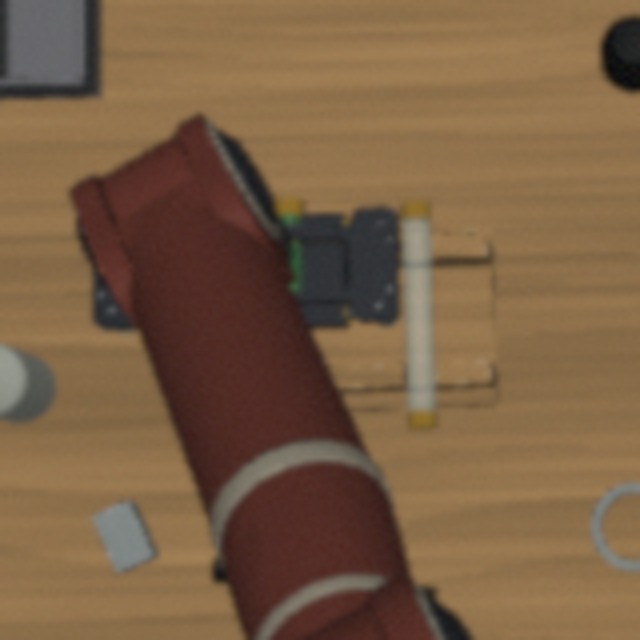

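```bash
python3 -m inch '{"delta_pos":[[-0.2,0,1],[0,0,1.5],[0,0,1.5],[0,0,1.5],[0,0,1.5],[0,0,1.3],[0,0,1],[0,0,0.5],[0,0,0],[0,0,0]],"dr":[[0,0,0],[0,0,0],[0,0,0],[0,0,0],[0,0,0],[0,0,0],[0,0,0],[0,0,0],[0,0,0],[0,0,0]],"hand":[6,6,6,6,6,6,6,6,6,6]}'
python3 -m inch '{"delta_pos":[[0,0,0],[0,0,0],[0,0,0],[0,0,0],[0,0,0],[0,0,0],[0,0,0],[0,0,0],[0,0,0],[0,0,0]],"dr":[[0,0,0],[0,0,0],[0,0,0],[0,0,0],[0,0,0],[0,0,0],[0,0,0],[0,0,0],[0,0,0],[0,0,0]],"hand":[5,4,3,2.5,2.2,2,1.8,1.5,1,0.5]}' 30
```

```text
t: 6.6
ee_pos: [0.5555, 0.2491, 0.0311]
orientation: [[0.001, -1.0, 0.001], [-1.0, -0.001, 0.0], [-0.0, -0.001, -1.0]]
wrist_force: [-0.8, -0.1, -0.2]
gripper_width: 0.644
t: 7.6
ee_pos: [0.5552, 0.2502, 0.0308]
orientation: [[0.002, -1.0, 0.001], [-1.0, -0.002, 0.002], [-0.002, -0.001, -1.0]]
wrist_force: [-0.4, 3.4, 0.8]
gripper_width: 0.204
```

```bash
python3 -m inch '{"delta_pos":[[0,0,0],[0,0,0],[0,0,0],[0,0,-0.5],[0,0,-1.5],[0,0,-2],[0,0,-3],[0,0,-3],[0,0,-3],[0,0,-2]],"dr":[[0,0,0],[0,0,0],[0,0,0],[0,0,0],[0,0,0],[0,0,0],[0,0,0],[0,0,0],[0,0,0],[0,0,0]],"hand":[0,0,0,0,0,0,0,0,0,0]}' 50
python3 - <<'E'
from h import *
for n in("top","side"):
    im=optics.camera(n)[:,:,::-1];r=(120,280,110,270) if n=="top" else (170,330,110,270)
    cv2.imwrite(f"pics/lift_{n}.png",cv2.resize(np.ascontiguousarray(im[r[0]:r[1],r[2]:r[3]]),None,fx=4,fy=4,interpolation=cv2.INTER_CUBIC))
E
```

```text
t: 8.6
ee_pos: [0.5557, 0.2457, 0.1829]
orientation: [[-0.002, -1.0, 0.001], [-1.0, 0.002, -0.003], [0.003, -0.001, -1.0]]
wrist_force: [0.1, 0.1, -1.2]
gripper_width: 0.202
```

View pics/lift_side.png

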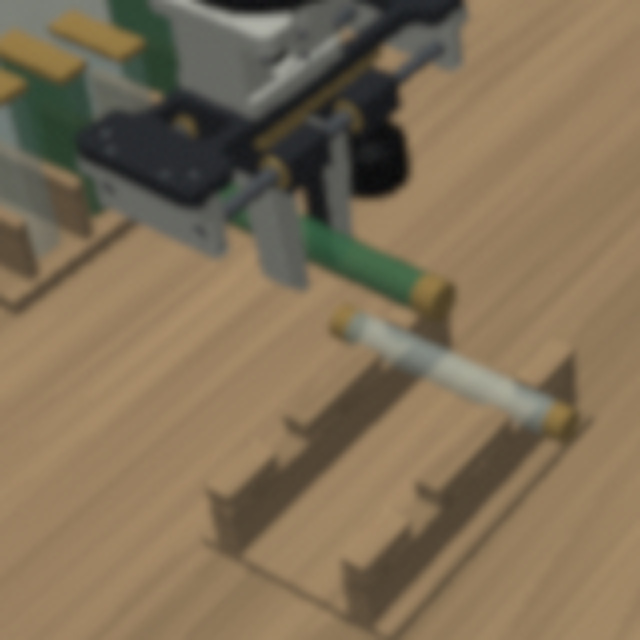

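```bash
python3 -m inch '{"delta_pos":[[3,0.4,0],[4.5,0.4,0],[4.9,0.4,0],[4.9,0.4,0],[4.9,0.4,0],[4.9,0.4,0],[4.9,0.4,0],[4.9,0.4,0],[4.9,0.4,0],[4,0.2,0]],"dr":[[0,0,0],[0,0,0],[0,0,0],[0,0,0],[0,0,0],[0,0,0],[0,0,0],[0,0,0],[0,0,0],[0,0,0]],"hand":[0,0,0,0,0,0,0,0,0,0]}'
python3 -m inch '{"delta_pos":[[3,0,0],[0.7,0,0],[0,0,1],[0,0,1],[0,0,1],[0,0,1],[0,0,0],[0,0,0],[0,0,0],[0,0,0]],"dr":[[0,0,0],[0,0,0],[0,0,0],[0,0,0],[0,0,0],[0,0,0],[0,0,0],[0,0,0],[0,0,0],[0,0,0]],"hand":[0,0,0,0,0,0,0,0,0,0]}'
python3 - <<'E'
from h import *
s=ctrl.read_state();print(s["ee_pos"],s["wrist_force"],s["ft_torque"])
for n in("top","side"):
    im=optics.camera(n)[:,:,::-1];cv2.imwrite(f"pics/hov_{n}_full.png",im);r=(120,270,280,430) if n=="top" else (80,230,240,390)
    cv2.imwrite(f"pics/hov_{n}.png",cv2.resize(np.ascontiguousarray(im[r[0]:r[1],r[2]:r[3]]),None,fx=4,fy=4,interpolation=cv2.INTER_CUBIC))
E
```

```text
t: 9.7
ee_pos: [0.5139, -0.2137, 0.179]
orientation: [[-0.004, -1.0, -0.006], [-1.0, 0.004, -0.001], [0.001, 0.006, -1.0]]
wrist_force: [1.2, -0.2, -1.2]
gripper_width: 0.202
t: 10.7
ee_pos: [0.518, -0.2463, 0.1413]
orientation: [[0.001, -1.0, 0.001], [-1.0, -0.001, -0.0], [0.0, -0.001, -1.0]]
wrist_force: [-0.1, -1.0, -2.3]
gripper_width: 0.206
[ 0.51798186 -0.24628407  0.14126382] [-0.09638818 -1.04862279 -2.3231986 ] [ 0.02574533 -0.02507496  0.02693569]
```

View pics/hov_side.png

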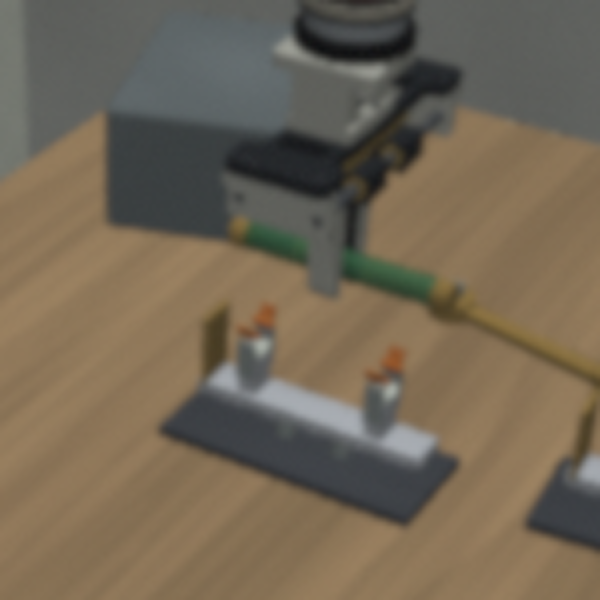

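View pics/hov_top.png

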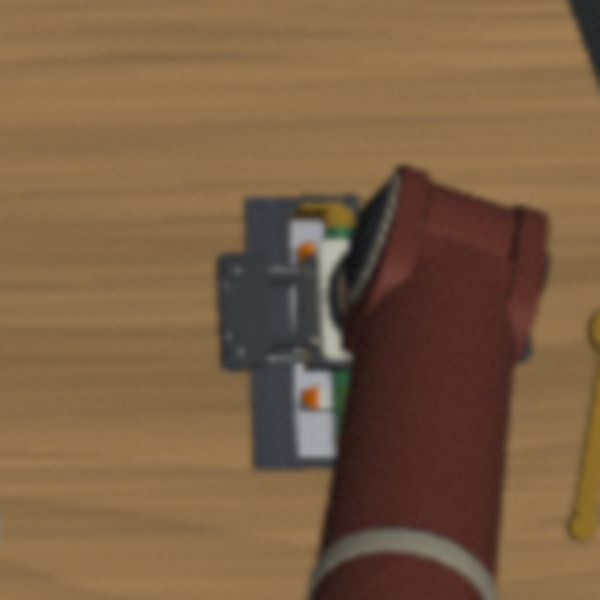

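Run:
```python
from h import *
def f(X): r=proj("side",np.array(X));return ((r[1]-240+.5)*4).round(1),((r[0]-80+.5)*4).round(1)
for x in(.59,.598,.606): print("end axis",x,f([x,-.2463,.160]))
for x in(.43,.438,.446): print("near end",x,f([x,-.2463,.160]))
for sz in(.072,.078,.084):
  for sx in (.528,): 
    for sy in (-.249,):
      print(sz,"stop top +y/-y corner",f([sx+.08,sy+.015,sz+.012]),f([sx+.08,sy-.015,sz+.012]),"bar near corners",f([sx-.08,sy+.015,sz-.04]),"lips top +y far",f([sx+.05,sy+.0124,sz+.02]),"-y",f([sx+.05,sy-.0124,sz+.02]),"base near+y",f([sx-.1,sy+.042,.01]),f([sx+.1,sy+.042,.01]),f([sx-.1,sy-.042,.01]))
```

```text
end axis 0.59 (np.float64(243.9), np.float64(233.9))
end axis 0.598 (np.float64(233.7), np.float64(230.6))
end axis 0.606 (np.float64(223.6), np.float64(227.3))
near end 0.43 (np.float64(459.9), np.float64(303.2))
near end 0.438 (np.float64(448.5), np.float64(299.6))
near end 0.446 (np.float64(437.3), np.float64(295.9))
0.072 stop top +y/-y corner (np.float64(208.9), np.float64(329.9)) (np.float64(231.0), np.float64(310.6)) bar near corners (np.float64(408.1), np.float64(464.7)) lips top +y far (np.float64(248.3), np.float64(331.3)) -y (np.float64(266.4), np.float64(315.1)) base near+y (np.float64(413.7), np.float64(520.7)) (np.float64(163.0), np.float64(426.3)) (np.float64(467.8), np.float64(458.5))
0.078 stop top +y/-y corner (np.float64(209.1), np.float64(322.6)) (np.float64(231.3), np.float64(303.3)) bar near corners (np.float64(408.9), np.float64(457.6)) lips top +y far (np.float64(248.6), np.float64(323.9)) -y (np.float64(266.7), np.float64(307.8)) base near+y (np.float64(413.7), np.float64(520.7)) (np.float64(163.0), np.float64(426.3)) (np.float64(467.8), np.float64(458.5))
0.084 stop top +y/-y corner (np.float64(209.3), np.float64(315.3)) (np.float64(231.5), np.float64(296.0)) bar near corners (np.float64(409.7), np.float64(450.4)) lips top +y far (np.float64(249.0), np.float64(316.5)) -y (np.float64(267.1), np.float64(300.4)) base near+y (np.float64(413.7), np.float64(520.7)) (np.float64(163.0), np.float64(426.3)) (np.float64(467.8), np.float64(458.5))
```

```bash
python3 -m inch '{"delta_pos":[[0.22,0,1],[0,0,1],[0,0,1],[0,0,0.8],[0,0,0.5],[0,0,0],[0,0,0],[0,0,0],[0,0,0],[0,0,0]],"dr":[[0,0,0],[0,0,0],[0,0,0],[0,0,0],[0,0,0],[0,0,0],[0,0,0],[0,0,0],[0,0,0],[0,0,0]],"hand":[0,0,0,0,0,0,0,0,0,0]}'
python3 -m inch '{"delta_pos":[[0,0,0.1],[0,0,0.1],[0,0,0.1],[0,0,0.1],[0,0,0.1],[0,0,0.1],[0,0,0.1],[0,0,0.1],[0,0,0],[0,0,0]],"dr":[[0,0,0],[0,0,0],[0,0,0],[0,0,0],[0,0,0],[0,0,0],[0,0,0],[0,0,0],[0,0,0],[0,0,0]],"hand":[0,0,0,0,0,0,0,0,0,0]}'
```

```text
t: 11.8
ee_pos: [0.5178, -0.2484, 0.098]
orientation: [[0.001, -1.0, 0.001], [-1.0, -0.001, -0.0], [0.0, -0.001, -1.0]]
wrist_force: [-0.8, -0.2, -2.5]
gripper_width: 0.204
t: 12.8
ee_pos: [0.5176, -0.2483, 0.0897]
orientation: [[0.001, -1.0, 0.0], [-1.0, -0.001, 0.0], [-0.0, -0.0, -1.0]]
wrist_force: [-0.1, 0.6, -2.8]
gripper_width: 0.202
```

```bash
python3 -m inch '{"delta_pos":[[0,0,0.1],[0,0,0.1],[0,0,0.1],[0,0,0.1],[0,0,0.1],[0,0,0],[0,0,0],[0,0,0],[0,0,0],[0,0,0]],"dr":[[0,0,0],[0,0,0],[0,0,0],[0,0,0],[0,0,0],[0,0,0],[0,0,0],[0,0,0],[0,0,0],[0,0,0]],"hand":[0,0,0,0,0,0,0,0,0,0]}'
python3 -m inch '{"delta_pos":[[0,0,0.1],[0,0,0.1],[0,0,0.1],[0,0,0],[0,0,0],[0,0,0],[0,0,0],[0,0,0],[0,0,0],[0,0,0]],"dr":[[0,0,0],[0,0,0],[0,0,0],[0,0,0],[0,0,0],[0,0,0],[0,0,0],[0,0,0],[0,0,0],[0,0,0]],"hand":[0,0,0,0,0,0,0,0,0,0]}'
```

```text
t: 13.8
ee_pos: [0.5176, -0.2483, 0.0847]
orientation: [[0.001, -1.0, 0.0], [-1.0, -0.001, 0.0], [-0.0, -0.0, -1.0]]
wrist_force: [0.3, -0.4, -2.0]
gripper_width: 0.205
t: 14.8
ee_pos: [0.5176, -0.2483, 0.0817]
orientation: [[0.001, -1.0, 0.0], [-1.0, -0.001, 0.0], [-0.0, -0.0, -1.0]]
wrist_force: [1.2, -0.3, -1.2]
gripper_width: 0.203
```

```bash
python3 -m inch '{"delta_pos":[[0,0,0.1],[0,0,0.1],[0,0,0],[0,0,0],[0,0,0],[0,0,0],[0,0,0],[0,0,0],[0,0,0],[0,0,0]],"dr":[[0,0,0],[0,0,0],[0,0,0],[0,0,0],[0,0,0],[0,0,0],[0,0,0],[0,0,0],[0,0,0],[0,0,0]],"hand":[0,0,0,0,0,0,0,0,0,0]}'
python3 -m inch '{"delta_pos":[[0,0,0.1],[0,0,0.1],[0,0,0],[0,0,0],[0,0,0],[0,0,0],[0,0,0],[0,0,0],[0,0,0],[0,0,0]],"dr":[[0,0,0],[0,0,0],[0,0,0],[0,0,0],[0,0,0],[0,0,0],[0,0,0],[0,0,0],[0,0,0],[0,0,0]],"hand":[0,0,0,0,0,0,0,0,0,0]}'
```

```text
t: 15.8
ee_pos: [0.5176, -0.2484, 0.0797]
orientation: [[0.001, -1.0, 0.0], [-1.0, -0.001, 0.0], [-0.0, -0.0, -1.0]]
wrist_force: [0.6, -0.4, -1.0]
gripper_width: 0.204
t: 16.8
ee_pos: [0.5178, -0.248, 0.0778]
orientation: [[0.001, -1.0, 0.0], [-1.0, -0.001, 0.0], [-0.0, -0.0, -1.0]]
wrist_force: [0.9, 2.6, 2.9]
gripper_width: 0.205
```

```bash
python3 -m inch '{"delta_pos":[[-0.1,0,-0.1],[0,-0.2,0],[0,-0.2,0],[0,-0.2,0],[0,-0.1,0],[0,0,0],[0,0,0],[0,0,0],[0,0,0],[0,0,0]],"dr":[[0,0,0],[0,0,0],[0,0,0],[0,0,0],[0,0,0],[0,0,0],[0,0,0],[0,0,0],[0,0,0],[0,0,0]],"hand":[0,0,0,0,0,0,0,0,0,0]}'
python3 -m inch '{"delta_pos":[[0,-0.1,0],[0,-0.1,0],[0,0,0],[0,0,0],[0,0,0],[0,0,0],[0,0,0],[0,0,0],[0,0,0],[0,0,0]],"dr":[[0,0,0],[0,0,0],[0,0,0],[0,0,0],[0,0,0],[0,0,0],[0,0,0],[0,0,0],[0,0,0],[0,0,0]],"hand":[0,0,0,0,0,0,0,0,0,0]}'
```

```text
t: 17.8
ee_pos: [0.5245, -0.2474, 0.0787]
orientation: [[0.001, -1.0, -0.0], [-1.0, -0.001, 0.0], [-0.0, 0.0, -1.0]]
wrist_force: [-0.9, -0.1, -1.5]
gripper_width: 0.201
t: 18.8
ee_pos: [0.5266, -0.2473, 0.0787]
orientation: [[0.001, -1.0, 0.0], [-1.0, -0.001, 0.0], [-0.0, -0.0, -1.0]]
wrist_force: [0.1, 0.3, -1.8]
gripper_width: 0.202
```

```bash
python3 -m inch '{"delta_pos":[[0,-0.07,0],[0,-0.08,0],[0,0,0],[0,0,0],[0,0,0],[0,0,0],[0,0,0],[0,0,0],[0,0,0],[0,0,0]],"dr":[[0,0,0],[0,0,0],[0,0,0],[0,0,0],[0,0,0],[0,0,0],[0,0,0],[0,0,0],[0,0,0],[0,0,0]],"hand":[0,0,0,0,0,0,0,0,0,0]}'
python3 -m inch '{"delta_pos":[[0,-0.07,0],[0,-0.08,0],[0,0,0],[0,0,0],[0,0,0],[0,0,0],[0,0,0],[0,0,0],[0,0,0],[0,0,0]],"dr":[[0,0,0],[0,0,0],[0,0,0],[0,0,0],[0,0,0],[0,0,0],[0,0,0],[0,0,0],[0,0,0],[0,0,0]],"hand":[0,0,0,0,0,0,0,0,0,0]}'
```

```text
t: 19.8
ee_pos: [0.5281, -0.2473, 0.0787]
orientation: [[0.001, -1.0, 0.0], [-1.0, -0.001, 0.0], [-0.0, -0.0, -1.0]]
wrist_force: [0.2, -0.1, -1.8]
gripper_width: 0.2
t: 20.8
ee_pos: [0.5296, -0.2473, 0.0787]
orientation: [[0.001, -1.0, 0.0], [-1.0, -0.001, 0.0], [-0.0, -0.0, -1.0]]
wrist_force: [0.1, -0.2, -2.0]
gripper_width: 0.202
```

```bash
python3 -m inch '{"delta_pos":[[0,-0.05,0],[0,-0.05,0],[0,0,0],[0,0,0],[0,0,0],[0,0,0],[0,0,0],[0,0,0],[0,0,0],[0,0,0]],"dr":[[0,0,0],[0,0,0],[0,0,0],[0,0,0],[0,0,0],[0,0,0],[0,0,0],[0,0,0],[0,0,0],[0,0,0]],"hand":[0,0,0,0,0,0,0,0,0,0]}'
python3 -m inch '{"delta_pos":[[0,-0.05,0],[0,-0.05,0],[0,0,0],[0,0,0],[0,0,0],[0,0,0],[0,0,0],[0,0,0],[0,0,0],[0,0,0]],"dr":[[0,0,0],[0,0,0],[0,0,0],[0,0,0],[0,0,0],[0,0,0],[0,0,0],[0,0,0],[0,0,0],[0,0,0]],"hand":[0,0,0,0,0,0,0,0,0,0]}'
```

```text
t: 21.8
ee_pos: [0.53, -0.2473, 0.0785]
orientation: [[0.001, -1.0, -0.001], [-1.0, -0.001, 0.0], [-0.0, 0.001, -1.0]]
wrist_force: [-2.8, 0.9, -1.8]
gripper_width: 0.21
t: 22.8
ee_pos: [0.53, -0.2473, 0.0783]
orientation: [[0.0, -1.0, -0.003], [-1.0, -0.0, 0.001], [-0.001, 0.003, -1.0]]
wrist_force: [-5.6, 0.7, 0.2]
gripper_width: 0.204
```

```bash
python3 -m inch '{"delta_pos":[[0,0.1,0],[0,0.13,0],[0,0,0.1],[0,0,0.1],[0,0,0],[0,0,0],[0,0,0],[0,0,0],[0,0,0],[0,0,0]],"dr":[[0,0,0],[0,0,0],[0,0,0],[0,0,0],[0,0,0],[0,0,0],[0,0,0],[0,0,0],[0,0,0],[0,0,0]],"hand":[0,0,0,0,0,0,0,0,0,0]}'
python3 -m inch '{"delta_pos":[[0,0,0.1],[0,0,0.1],[0,0,0],[0,0,0],[0,0,0],[0,0,0],[0,0,0],[0,0,0],[0,0,0],[0,0,0]],"dr":[[0,0,0],[0,0,0],[0,0,0],[0,0,0],[0,0,0],[0,0,0],[0,0,0],[0,0,0],[0,0,0],[0,0,0]],"hand":[0,0,0,0,0,0,0,0,0,0]}'
```

```text
t: 23.8
ee_pos: [0.53, -0.2472, 0.0773]
orientation: [[0.001, -1.0, 0.002], [-1.0, -0.001, -0.0], [0.0, -0.002, -1.0]]
wrist_force: [-3.0, 1.7, 5.4]
gripper_width: 0.203
t: 24.8
ee_pos: [0.53, -0.2475, 0.0761]
orientation: [[0.001, -1.0, 0.002], [-1.0, -0.001, -0.001], [0.001, -0.002, -1.0]]
wrist_force: [-4.3, 1.0, 10.2]
gripper_width: 0.204
```

```bash
python3 -m inch '{"delta_pos":[[-0.05,0.06,0],[0,0,0],[0,0,0],[0,0,0],[0,0,0],[0,0,0],[0,0,0],[0,0,0],[0,0,0],[0,0,0]],"dr":[[0,0,0],[0,0,0],[0,0,0],[0,0,0],[0,0,0],[0,0,0],[0,0,0],[0,0,0],[0,0,0],[0,0,0]],"hand":[0,0,0,0,0,0,0,0,0,0]}'
python3 - <<'E'
from h import *
for n in("side","top"):
    im=optics.camera(n)[:,:,::-1];r=(120,220,260,385) if n=="side" else (150,250,300,425)
    cv2.imwrite(f"pics/c1_{n}.png",cv2.resize(np.ascontiguousarray(im[r[0]:r[1],r[2]:r[3]]),None,fx=6,fy=6,interpolation=cv2.INTER_CUBIC))
E
```

```text
t: 25.8
ee_pos: [0.53, -0.2475, 0.0761]
orientation: [[0.0, -1.0, 0.003], [-1.0, -0.0, -0.001], [0.001, -0.003, -1.0]]
wrist_force: [-4.5, 1.7, 7.7]
gripper_width: 0.204
```

View pics/c1_side.png

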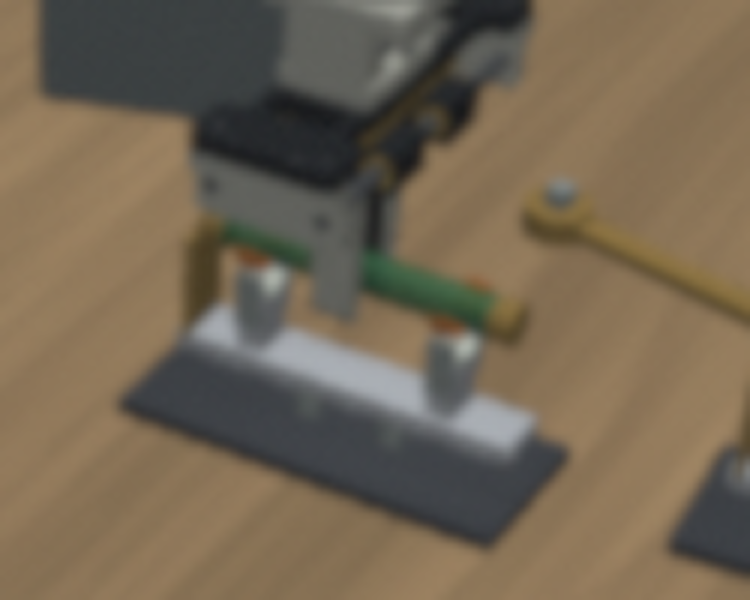

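View pics/c1_top.png

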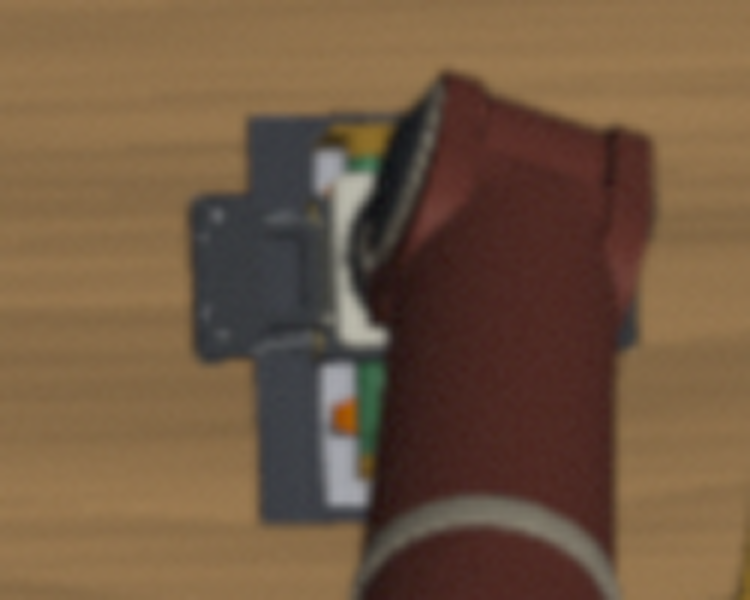

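```bash
python3 -m inch '{"delta_pos":[[0,0,-0.1],[0,0,-0.1],[0,0,-0.1],[0,0,0],[0,0,0],[0,0,0],[0,0,0],[0,0,0],[0,0,0],[0,0,0]],"dr":[[0,0,0],[0,0,0],[0,0,0],[0,0,0],[0,0,0],[0,0,0],[0,0,0],[0,0,0],[0,0,0],[0,0,0]],"hand":[0,0,0,0,0,0,0,0,0,0]}'
python3 -c "
from h import *
s=ctrl.read_state();print(s['ee_pos'],s['wrist_force'],s['ft_torque'])"
```

```text
t: 26.9
ee_pos: [0.5287, -0.2469, 0.0777]
orientation: [[0.001, -1.0, 0.0], [-1.0, -0.001, -0.0], [0.0, -0.0, -1.0]]
wrist_force: [0.0, -0.1, -1.0]
gripper_width: 0.202
[ 0.5286629  -0.24692568  0.07765779] [ 0.02596587 -0.06705124 -0.95016232] [-0.16060593 -0.12148476 -0.08063088]
```

```bash
python3 -m inch '{"delta_pos":[[0,0.1,0],[0,0,0.1],[0,0,0.1],[0,0,0.1],[0,0,0],[0,0,0],[0,0,0],[0,0,0],[0,0,0],[0,0,0]],"dr":[[0,0,0],[0,0,0],[0,0,0],[0,0,0],[0,0,0],[0,0,0],[0,0,0],[0,0,0],[0,0,0],[0,0,0]],"hand":[0,0,0,0,0,0,0,0,0,0]}'
python3 -m inch '{"delta_pos":[[0,0,0.1],[0,0,0],[0,0,0],[0,0,0],[0,0,0],[0,0,0],[0,0,0],[0,0,0],[0,0,0],[0,0,0]],"dr":[[0,0,0],[0,0,0],[0,0,0],[0,0,0],[0,0,0],[0,0,0],[0,0,0],[0,0,0],[0,0,0],[0,0,0]],"hand":[0,0,0,0,0,0,0,0,0,0]}'
```

```text
t: 27.9
ee_pos: [0.5282, -0.2473, 0.0761]
orientation: [[0.001, -1.0, 0.002], [-1.0, -0.001, -0.001], [0.001, -0.002, -1.0]]
wrist_force: [-0.9, -0.2, 7.8]
gripper_width: 0.201
t: 28.9
ee_pos: [0.5285, -0.2473, 0.0755]
orientation: [[0.001, -1.0, 0.002], [-1.0, -0.001, -0.001], [0.001, -0.002, -1.0]]
wrist_force: [-0.9, 0.2, 9.0]
gripper_width: 0.203
```

```bash
python3 -m inch '{"delta_pos":[[0,0,0.1],[0,0,0],[0,0,0],[0,0,0],[0,0,0],[0,0,0],[0,0,0],[0,0,0],[0,0,0],[0,0,0]],"dr":[[0,0,0],[0,0,0],[0,0,0],[0,0,0],[0,0,0],[0,0,0],[0,0,0],[0,0,0],[0,0,0],[0,0,0]],"hand":[0,0,0,0,0,0,0,0,0,0]}'
python3 -m inch '{"delta_pos":[[0,0,0.1],[0,0,0],[0,0,0],[0,0,0],[0,0,0],[0,0,0],[0,0,0],[0,0,0],[0,0,0],[0,0,0]],"dr":[[0,0,0],[0,0,0],[0,0,0],[0,0,0],[0,0,0],[0,0,0],[0,0,0],[0,0,0],[0,0,0],[0,0,0]],"hand":[0,0,0,0,0,0,0,0,0,0]}'
```

```text
t: 29.9
ee_pos: [0.5288, -0.2473, 0.0747]
orientation: [[0.001, -1.0, 0.003], [-1.0, -0.001, -0.001], [0.001, -0.003, -1.0]]
wrist_force: [-0.8, 0.7, 9.9]
gripper_width: 0.202
t: 30.9
ee_pos: [0.5291, -0.2473, 0.0738]
orientation: [[0.001, -1.0, 0.003], [-1.0, -0.001, -0.001], [0.001, -0.003, -1.0]]
wrist_force: [-1.2, 0.4, 10.8]
gripper_width: 0.203
```

```bash
python3 -m inch '{"delta_pos":[[0,0.03,0.1],[0,0,0],[0,0,0],[0,0,0],[0,0,0],[0,0,0],[0,0,0],[0,0,0],[0,0,0],[0,0,0]],"dr":[[0,0,0],[0,0,0],[0,0,0],[0,0,0],[0,0,0],[0,0,0],[0,0,0],[0,0,0],[0,0,0],[0,0,0]],"hand":[0,0,0,0,0,0,0,0,0,0]}'
python3 -m inch '{"delta_pos":[[0,0,0.1],[0,0,0],[0,0,0],[0,0,0],[0,0,0],[0,0,0],[0,0,0],[0,0,0],[0,0,0],[0,0,0]],"dr":[[0,0,0],[0,0,0],[0,0,0],[0,0,0],[0,0,0],[0,0,0],[0,0,0],[0,0,0],[0,0,0],[0,0,0]],"hand":[0,0,0,0,0,0,0,0,0,0]}'
```

```text
t: 31.9
ee_pos: [0.5292, -0.2473, 0.0729]
orientation: [[0.001, -1.0, 0.004], [-1.0, -0.001, -0.001], [0.001, -0.004, -1.0]]
wrist_force: [0.5, 0.2, 9.8]
gripper_width: 0.206
t: 32.9
ee_pos: [0.5292, -0.2473, 0.0718]
orientation: [[0.001, -1.0, 0.004], [-1.0, -0.001, -0.001], [0.001, -0.004, -1.0]]
wrist_force: [0.8, -0.5, 8.5]
gripper_width: 0.203
```

```bash
python3 -m inch '{"delta_pos":[[0,0,0.1],[0,0,0],[0,0,0],[0,0,0],[0,0,0],[0,0,0],[0,0,0],[0,0,0],[0,0,0],[0,0,0]],"dr":[[0,0,0],[0,0,0],[0,0,0],[0,0,0],[0,0,0],[0,0,0],[0,0,0],[0,0,0],[0,0,0],[0,0,0]],"hand":[0,0,0,0,0,0,0,0,0,0]}'
python3 -m inch '{"delta_pos":[[0,0,0.1],[0,0,0],[0,0,0],[0,0,0],[0,0,0],[0,0,0],[0,0,0],[0,0,0],[0,0,0],[0,0,0]],"dr":[[0,0,0],[0,0,0],[0,0,0],[0,0,0],[0,0,0],[0,0,0],[0,0,0],[0,0,0],[0,0,0],[0,0,0]],"hand":[0,0,0,0,0,0,0,0,0,0]}'
```

```text
t: 33.9
ee_pos: [0.5292, -0.2472, 0.0704]
orientation: [[0.001, -1.0, 0.004], [-1.0, -0.001, -0.001], [0.001, -0.004, -1.0]]
wrist_force: [-0.2, -0.9, 7.9]
gripper_width: 0.201
t: 34.9
ee_pos: [0.5279, -0.2469, 0.0675]
orientation: [[0.001, -1.0, 0.001], [-1.0, -0.001, -0.0], [0.0, -0.001, -1.0]]
wrist_force: [5.2, -1.6, -1.3]
gripper_width: 0.201
```

```bash
python3 -m inch '{"delta_pos":[[0,-0.05,0.1],[0,0,0.1],[0,0,0],[0,0,0],[0,0,0],[0,0,0],[0,0,0],[0,0,0],[0,0,0],[0,0,0]],"dr":[[0,0,0],[0,0,0],[0,0,0],[0,0,0],[0,0,0],[0,0,0],[0,0,0],[0,0,0],[0,0,0],[0,0,0]],"hand":[0,0,0,0,0,0,0,0,0,0]}'
python3 -m inch '{"delta_pos":[[0,0,0.1],[0,0,0.05],[0,0,0],[0,0,0],[0,0,0],[0,0,0],[0,0,0],[0,0,0],[0,0,0],[0,0,0]],"dr":[[0,0,0],[0,0,0],[0,0,0],[0,0,0],[0,0,0],[0,0,0],[0,0,0],[0,0,0],[0,0,0],[0,0,0]],"hand":[0,0,0,0,0,0,0,0,0,0]}'
```

```text
t: 35.9
ee_pos: [0.5262, -0.2467, 0.0648]
orientation: [[0.001, -1.0, -0.004], [-1.0, -0.001, 0.001], [-0.001, 0.004, -1.0]]
wrist_force: [-1.5, -2.9, -10.0]
gripper_width: 0.203
t: 36.9
ee_pos: [0.5276, -0.2468, 0.064]
orientation: [[0.001, -1.0, -0.001], [-1.0, -0.001, 0.0], [-0.0, 0.001, -1.0]]
wrist_force: [-3.7, -2.5, -6.3]
gripper_width: 0.206
```

```bash
python3 -m inch '{"delta_pos":[[0.04,0,0.08],[0,0,0],[0,0,0],[0,0,0],[0,0,0],[0,0,0],[0,0,0],[0,0,0],[0,0,0],[0,0,0]],"dr":[[0,0,0],[0,0,0],[0,0,0],[0,0,0],[0,0,0],[0,0,0],[0,0,0],[0,0,0],[0,0,0],[0,0,0]],"hand":[0,0,0,0,0,0,0,0,0,0]}'
python3 -m inch '{"delta_pos":[[0,0,0.08],[0,0,0],[0,0,0],[0,0,0],[0,0,0],[0,0,0],[0,0,0],[0,0,0],[0,0,0],[0,0,0]],"dr":[[0,0,0],[0,0,0],[0,0,0],[0,0,0],[0,0,0],[0,0,0],[0,0,0],[0,0,0],[0,0,0],[0,0,0]],"hand":[0,0,0,0,0,0,0,0,0,0]}'
```

```text
t: 37.9
ee_pos: [0.5285, -0.247, 0.0635]
orientation: [[0.001, -1.0, 0.001], [-1.0, -0.001, 0.0], [-0.0, -0.001, -1.0]]
wrist_force: [0.6, -0.0, -7.5]
gripper_width: 0.202
t: 38.9
ee_pos: [0.5284, -0.2472, 0.0627]
orientation: [[0.001, -1.0, 0.001], [-1.0, -0.001, -0.0], [0.0, -0.001, -1.0]]
wrist_force: [1.9, -0.4, -4.4]
gripper_width: 0.203
```

```bash
python3 -m inch '{"delta_pos":[[0,0,0.05],[0,0,0],[0,0,0],[0,0,0],[0,0,0],[0,0,0],[0,0,0],[0,0,0],[0,0,0],[0,0,0]],"dr":[[0,0,0],[0,0,0],[0,0,0],[0,0,0],[0,0,0],[0,0,0],[0,0,0],[0,0,0],[0,0,0],[0,0,0]],"hand":[0,0,0,0,0,0,0,0,0,0]}'
python3 -m inch '{"delta_pos":[[0,0,0.05],[0,0,0],[0,0,0],[0,0,0],[0,0,0],[0,0,0],[0,0,0],[0,0,0],[0,0,0],[0,0,0]],"dr":[[0,0,0],[0,0,0],[0,0,0],[0,0,0],[0,0,0],[0,0,0],[0,0,0],[0,0,0],[0,0,0],[0,0,0]],"hand":[0,0,0,0,0,0,0,0,0,0]}'
```

```text
t: 39.9
ee_pos: [0.5279, -0.2472, 0.062]
orientation: [[0.001, -1.0, 0.0], [-1.0, -0.001, 0.0], [-0.0, -0.0, -1.0]]
wrist_force: [3.1, -0.9, -7.3]
gripper_width: 0.204
t: 40.9
ee_pos: [0.5277, -0.2473, 0.0616]
orientation: [[0.001, -1.0, -0.0], [-1.0, -0.001, 0.0], [-0.0, 0.0, -1.0]]
wrist_force: [0.9, 0.3, -4.1]
gripper_width: 0.201
```

```bash
python3 -m inch '{"delta_pos":[[0,0,0.05],[0,0,0],[0,0,0],[0,0,0.04],[0,0,0],[0,0,0],[0,0,0],[0,0,0],[0,0,0],[0,0,0]],"dr":[[0,0,0],[0,0,0],[0,0,0],[0,0,0],[0,0,0],[0,0,0],[0,0,0],[0,0,0],[0,0,0],[0,0,0]],"hand":[0,0,0,0,0,0,0,0,0,0]}'
python3 - <<'E'
from h import *
for n in("side",):
    im=optics.camera(n)[:,:,::-1];r=(120,220,260,385)
    cv2.imwrite(f"pics/c2_{n}.png",cv2.resize(np.ascontiguousarray(im[r[0]:r[1],r[2]:r[3]]),None,fx=6,fy=6,interpolation=cv2.INTER_CUBIC))
E
```

```text
t: 41.9
ee_pos: [0.5277, -0.2473, 0.0609]
orientation: [[0.001, -1.0, -0.0], [-1.0, -0.001, -0.0], [0.0, 0.0, -1.0]]
wrist_force: [-3.0, 0.6, 4.2]
gripper_width: 0.204
```

View pics/c2_side.png

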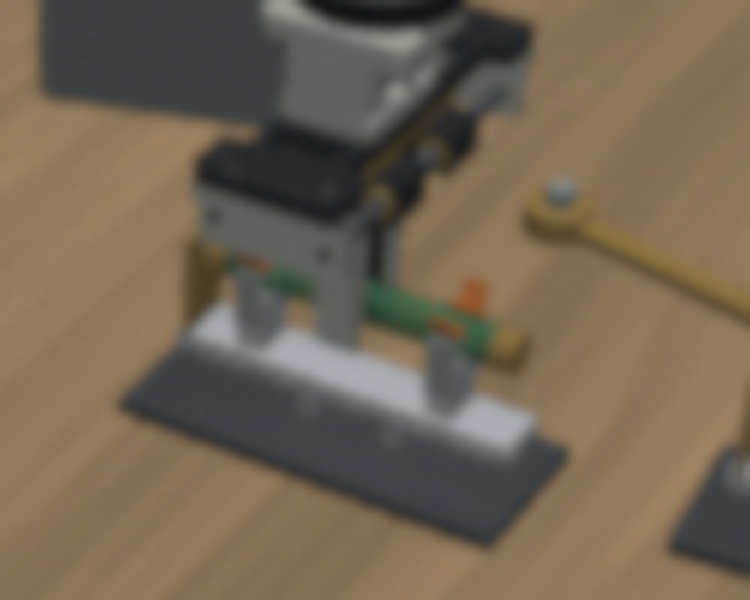

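```bash
python3 -m inch '{"delta_pos":[[0,0,-0.05],[0,-0.05,0],[0,-0.05,0],[0,-0.05,0],[0,0,0],[0,0,0],[0,0,0],[0,0,0],[0,0,0],[0,0,0]],"dr":[[0,0,0],[0,0,0],[0,0,0],[0,0,0],[0,0,0],[0,0,0],[0,0,0],[0,0,0],[0,0,0],[0,0,0]],"hand":[0,0,0,0,0,0,0,0,0,0]}'
python3 -m inch '{"delta_pos":[[0,-0.05,0],[0,-0.05,0],[0,0,0],[0,0,0],[0,0,0],[0,0,0],[0,0,0],[0,0,0],[0,0,0],[0,0,0]],"dr":[[0,0,0],[0,0,0],[0,0,0],[0,0,0],[0,0,0],[0,0,0],[0,0,0],[0,0,0],[0,0,0],[0,0,0]],"hand":[0,0,0,0,0,0,0,0,0,0]}'
```

```text
t: 42.95
ee_pos: [0.5279, -0.2473, 0.0609]
orientation: [[0.0, -1.0, -0.003], [-1.0, -0.0, 0.001], [-0.001, 0.003, -1.0]]
wrist_force: [-4.8, -0.3, 3.7]
gripper_width: 0.199
t: 43.95
ee_pos: [0.5282, -0.2472, 0.0608]
orientation: [[-0.0, -1.0, -0.004], [-1.0, 0.0, 0.001], [-0.001, 0.004, -1.0]]
wrist_force: [-6.1, 1.0, 3.2]
gripper_width: 0.2
```

```bash
python3 -m inch '{"delta_pos":[[0,0,-0.06],[0,-0.05,0],[0,-0.05,0],[0,0,0],[0,0,0],[0,0,0],[0,0,0],[0,0,0],[0,0,0],[0,0,0]],"dr":[[0,0,0],[0,0,0],[0,0,0],[0,0,0],[0,0,0],[0,0,0],[0,0,0],[0,0,0],[0,0,0],[0,0,0]],"hand":[0,0,0,0,0,0,0,0,0,0]}'
python3 -m inch '{"delta_pos":[[0,-0.05,0],[0,-0.05,0],[0,0,0],[0,0,0],[0,0,0],[0,0,0],[0,0,0],[0,0,0],[0,0,0],[0,0,0]],"dr":[[0,0,0],[0,0,0],[0,0,0],[0,0,0],[0,0,0],[0,0,0],[0,0,0],[0,0,0],[0,0,0],[0,0,0]],"hand":[0,0,0,0,0,0,0,0,0,0]}'
```

```text
t: 44.95
ee_pos: [0.53, -0.2472, 0.0609]
orientation: [[0.0, -1.0, -0.003], [-1.0, -0.0, 0.001], [-0.001, 0.003, -1.0]]
wrist_force: [-5.2, -0.4, -1.7]
gripper_width: 0.203
t: 45.95
ee_pos: [0.5299, -0.2472, 0.0609]
orientation: [[0.0, -1.0, -0.005], [-1.0, -0.0, 0.001], [-0.001, 0.005, -1.0]]
wrist_force: [-6.8, 0.2, -0.2]
gripper_width: 0.203
```

```bash
python3 -m inch '{"delta_pos":[[0,-0.05,0],[0,-0.04,0],[0,0,0],[0,0,0],[0,0,0],[0,0,0],[0,0,0],[0,0,0],[0,0,0],[0,0,0]],"dr":[[0,0,0],[0,0,0],[0,0,0],[0,0,0],[0,0,0],[0,0,0],[0,0,0],[0,0,0],[0,0,0],[0,0,0]],"hand":[0,0,0,0,0,0,0,0,0,0]}'
python3 -m inch '{"delta_pos":[[0,0.1,0],[0,0.1,0],[0,0.1,0],[0,0,0],[0,0,0],[0,0,0],[0,0,0],[0,0,0],[0,0,0],[0,0,0]],"dr":[[0,0,0],[0,0,0],[0,0,0],[0,0,0],[0,0,0],[0,0,0],[0,0,0],[0,0,0],[0,0,0],[0,0,0]],"hand":[0,0,0,0,0,0,0,0,0,0]}'
```

```text
t: 46.95
ee_pos: [0.5299, -0.2472, 0.0609]
orientation: [[0.0, -1.0, -0.007], [-1.0, -0.0, 0.001], [-0.001, 0.007, -1.0]]
wrist_force: [-8.1, 0.5, 0.4]
gripper_width: 0.205
t: 47.95
ee_pos: [0.53, -0.2471, 0.0613]
orientation: [[0.001, -1.0, -0.001], [-1.0, -0.001, 0.0], [-0.0, 0.001, -1.0]]
wrist_force: [-2.5, -1.8, -10.9]
gripper_width: 0.2
```

```bash
python3 -m inch '{"delta_pos":[[0,0,0.06],[0,0,0],[0,0,0],[0,0,0],[0,0,0],[0,0,0],[0,0,0],[0,0,0],[0,0,0],[0,0,0]],"dr":[[0,0,0],[0,0,0],[0,0,0],[0,0,0],[0,0,0],[0,0,0],[0,0,0],[0,0,0],[0,0,0],[0,0,0]],"hand":[0,0,0,0,2.2,2.6,3,3.5,4,4.5]}'
python3 -m inch '{"delta_pos":[[0,0,0],[0,0,-1],[0,0,-2],[0,0,-3],[0,0,-3],[0,0,-3],[0,0,-1],[0,0,0],[0,0,0],[0,0,0]],"dr":[[0,0,0],[0,0,0],[0,0,0],[0,0,0],[0,0,0],[0,0,0],[0,0,0],[0,0,0],[0,0,0],[0,0,0]],"hand":[5,5,5,5,5,5,5,5,5,5]}'
python3 - <<'E'
from h import *
for n in("side",):
    im=optics.camera(n)[:,:,::-1];r=(120,220,260,385)
    cv2.imwrite(f"pics/c3_{n}.png",cv2.resize(np.ascontiguousarray(im[r[0]:r[1],r[2]:r[3]]),None,fx=6,fy=6,interpolation=cv2.INTER_CUBIC))
E
```

```text
t: 48.95
ee_pos: [0.5307, -0.2472, 0.0614]
orientation: [[0.001, -1.0, 0.001], [-1.0, -0.001, -0.0], [0.0, -0.001, -1.0]]
wrist_force: [0.3, 0.3, -0.7]
gripper_width: 0.467
t: 49.95
ee_pos: [0.5291, -0.2468, 0.1893]
orientation: [[0.001, -1.0, -0.003], [-1.0, -0.001, 0.002], [-0.002, 0.003, -1.0]]
wrist_force: [0.3, 0.3, -0.6]
gripper_width: 0.537
```

View pics/c3_side.png

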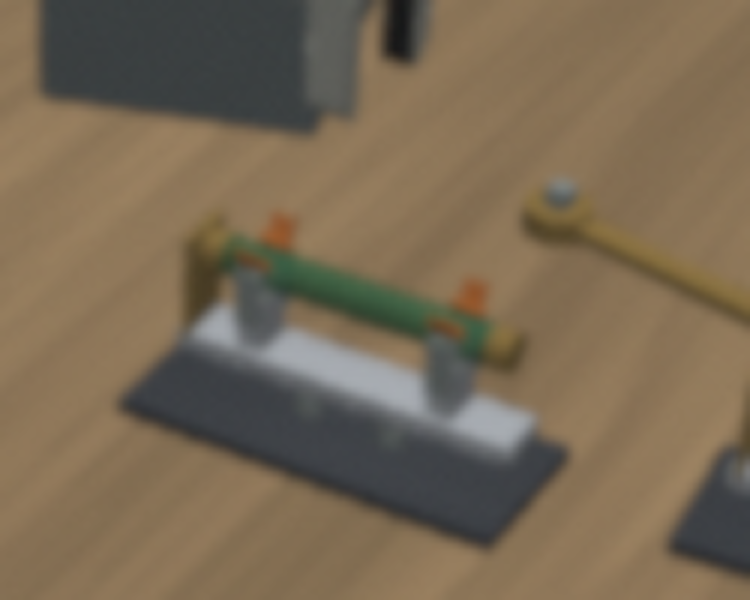

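Run:
```python
from h import *
def f(X): r=proj("side",np.array(X));return ((r[1]-260+.5)*6).round(1),((r[0]-120+.5)*6).round(1)
for z in (.075,.080,.087): print(z,"near end",f([.45,-.247,z]),"far",f([.61,-.247,z]), "near top",f([.45,-.247,z+.01]))
im=optics.camera("top")[:,:,::-1];cv2.imwrite("pics/c3_top.png",cv2.resize(np.ascontiguousarray(im[150:250,300:425]),None,fx=6,fy=6,interpolation=cv2.INTER_CUBIC))
```

```text
0.075 near end (np.float64(509.9), np.float64(363.8)) far (np.float64(203.7), np.float64(257.3)) near top (np.float64(511.9), np.float64(345.3))
0.08 near end (np.float64(510.9), np.float64(354.5)) far (np.float64(203.9), np.float64(248.2)) near top (np.float64(513.0), np.float64(335.9))
0.087 near end (np.float64(512.4), np.float64(341.5)) far (np.float64(204.3), np.float64(235.5)) near top (np.float64(514.5), np.float64(322.8))
```

View pics/c3_top.png

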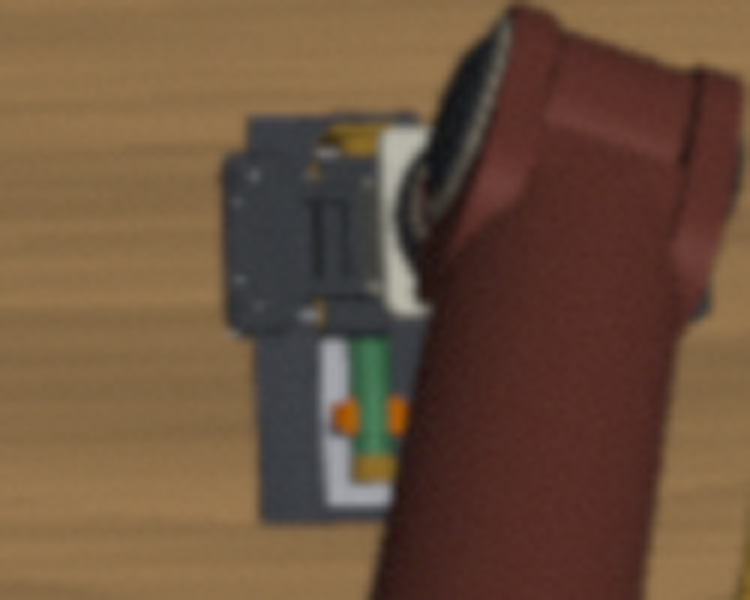

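```bash
python3 -c "
from plant import ctrl
s=ctrl.read_state();print(s['t'],s['wrist_force'],s['dq'].round(2));print(ctrl.sign_off())"
```

```text
50.05 [0.1129065  1.02648548 0.1391015 ] [-0.04 -0.26  0.06 -0.5   0.04  0.06 -0.  ]
the job is handed in; nothing more can be done
None
```

The sea-green lens is in both clips of the stand farthest from the base, against the brass stop plate. I released it and handed the job in at about 50 s; sign-off gives no verdict.

**How it went**
- I took the lens from the rack, gripping it by the middle, and found the clip lips by touch.
- I felt for the stop plate before pressing. It met the lens at tool x = 0.530 m.
- I pressed down in 1 mm steps. The force on the lens peaked at about 13 N, then fell away as it snapped in, and the hard seat showed at about 6 N.
- The lens had settled about 2 mm short, so I slid it along until it stopped at 0.530 m again. It did not move under about 8 N.

**Last checks**
- **Clips:** the side picture shows the lens level in both clips with its far end at the stop plate. The top picture shows it centred in the near clip; the arm hid the far clip.
- **Other objects:** I saw no contact with anything else. I did not re-measure the other objects at the end.
- **Lens height:** the side view puts the lens 3–4 mm higher than the tool reading (axis about 80 mm). The offset looks the same at both ends, and I put it down to about one pixel of camera error.
- **First press:** I backed off once because pressing down pushed the lens toward the stop at about 4.5 N. I moved it back and repeated the press.

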